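Slide the full sharps bin into its counter bracket and bar it in

ROBOT

A 7-joint arm with a two-finger parallel gripper is mounted at the origin on the work surface. World frame = base frame: x ahead of the robot, y to its left, z up, the work surface at z = 0. Lengths are in m, angles in rad, forces in N, time in s.
With the tool pointing down it reaches from about 0.425 to 0.925 m from the base axis. Payload 6.8 kg.
Tool frame: the origin (TCP) lies between the finger pads; the fingertips stand finger_overhang ahead of it and the grasp point (between the pads) lies 6 mm ahead of it (finger_overhang is the distance from the TCP to the fingertips, in m); z points along the fingers, y is the line along which they close (so a half turn about z gives the same grasp; the last joint's range is limited). The gripper opens to 85 mm and grips with 20 to 120 N. Pads are 22 mm wide; open, the fingers measure 114 mm over their backs; the gripper's body (76 mm by 85 mm) begins 54 mm behind the grasp point. The pads swing forward as they close: fully open they stand 13 mm farther back than shut.
Start: joints at [-1.288, 0.477, 0.022, 1.555, -0.011, 1.109, -0.083], TCP at [0.257, 0.624, 0.256] pointing down, gripper open.
Joint ranges: [-2.96, 2.96], [-0.34, 2.1], [-1.41, 1.46], [0.24, 2.44], [-1.37, 4.51], [0.17, 1.92], [-2.96, 2.96]. Speed limits (rad/s): [2.39, 2.39, 3.14, 3.14, 3.14, 3.14, 3.14].

INTERFACE

Orientations are given as a unit quaternion [w, x, y, z].
In Python, from station import * gives the robot as it stands.
- The arm moves only by the tool drive_tool, never from a script. Its argument "increments" is a list of rows, each an object of numbers: "claw": the finger opening in m, from 0 to 0.0854; "dx", "dy", "dz": the shift along the tool's x, y, z in m; "wx", "wy", "wz": the turn, a rotation vector about the tool's x, y, z in degrees. A call has 1 to 20 rows; each row shifts and turns the commanded pose from where the row before left it, along the tool's axes as they then stand; what a row does not reach is not made up. A row lasts 1/8 s, in which the tool goes at most 62.5 mm and 10.7 degrees, less where a joint would pass 70% of its speed; a pose out of reach is approached as far as the arm can. A call with a gripper value outside its range is refused whole. The fingers move at their own pace and stop on an object; "newtons" is the grip in N (left out, the last holds). Time passes only in rows, so rows that do not move let the fingers close. It gives the time, the measured TCP pose, the force, the opening and the grip force at its end, in the units of the state.
- get_obs(): the state, without advancing time (a new reading comes with each control period).
- read_camera(name): name is "scene" or "top" or "wrist"; returns (picture, depth): 384x512x3 uint8, red, green, blue; 384x512 float32, m along the optical axis (not along the pixel's ray), 0 where there is no reading.
- calibration(name): a dict with "intrinsics" (3x3 intrinsics, pixels), "R" (3x3) and "t" (3): a world point X has camera coordinates R X + t; the wrist camera has in their place "mount" (4x4, takes a point from camera to tool coordinates, whose origin is the TCP and whose axes are the flange's). Camera axes: x right, y down, z forward; pixel columns grow to the right and rows downward; lengths in m; the calibration is good to about 2 mm. A picture is of the moment at which its call begins: read the wrist's pose just before it. calibration takes no time and is no camera call.
- hand_in(): hands the job in; it is judged then, once.
The state is a dict: "t": time; "q": joint angles; "joint_vel": joint speeds; "joint_torque": joint torques, N m; "eef_pos": TCP position; "tool_rot": TCP orientation; "contact_force": force on the tool from outside, world axes, zero at the start; "torque": the same for the moment, N m; "gripper_width": opening from 0.0 (shut) to 1.0 (fully open); "grasp_force": force on a finger pad.
Only numpy, scipy, OpenCV 4.12 (cv2) and the standard library are available. Lean on these libraries where they do the work, as an engineer would, in place of code of your own. Each camera call takes 0.05 s, during which the arm holds its last target. There are 200 camera calls.

TASK

The sharps bin is full and top-heavy: with the fingertips, push it along the counter, low down near its foot so that it slides upright and never tips, until it stands fully home against the back stop of its counter bracket. Then push the bracket's swing bar shut across the front of the bin, right up to its catch. Do not lift the bin or touch its carrying handle, leave everything else on the counter where it stands, and finish with the hand clear.

Things in the scene. Friction and masses are not known exactly. Their poses are not given: they have to be found in the camera images.
- bin: The sharps bin: tall loose plastic box, depth 90 (its x) x width 140 (its y) x height 194 mm to the top of the lid; walls upright and flat, the lid (top 24 mm) stands out 2 mm all round. Mass 1.2 to 2 kg, 6 to 14 N to slide (friction 0.5 to 0.7). Origin: centre of its underside, z up. Its +x face leads into the bracket; its -x face (blank label) looks away from the bracket and is the one to push.
- bin_foot (a point): A point on the bin's -x face, in the middle of its width, 30 mm above the counter: a good height to push at. The bin slides when pushed below about 45 mm above the counter, and may tip over when pushed above about 60 mm.
- bin_handle: The carrying handle of the bin: grey bail of 10 mm round bar, 100 mm long along the bin's y, standing 39 mm above the lid and 30 mm to the +x side of the bin's middle. Not to be touched. Origin: in the middle of the bin's lid, 194 mm above the counter.
- bracket: The bin's bracket, steel sheet screwed to the counter, open towards the robot's left. Origin: on the counter, at the centre of the bin's home place: a home bin has the same origin and axes; the bin slides in along +x. Back stop: plate 60 mm high, face at x = +46 mm. Side rails: 30 mm high, inner faces at y = -75 and +75 mm, from x = +48 to -42 mm. No floor plate in the way.
- bracket_mouth (a point): Middle of the bracket's open mouth, 30 mm above the counter, at x = -75 mm of the bracket: the front ends of the side rails, which flare outward from x = -42 mm, so the mouth is 180 mm wide and narrows to 150 mm. The bin starts in front of it, roughly but not exactly in line.
- bracket_hinge (a point): A point on the upright hinge axis of the swing bar, on the robot's side of the mouth: in the bracket's frame x = -58, y = -112 mm, at the bar's height, 42 mm above the counter. The hinge post below it is 16 mm thick and ends under the bar.
- bracket_catch (a point): The catch, on the far side of the mouth: steel upright 62 mm high, 22 mm wide, against which the shut bar rests. This point, on its face at the bar's height, is at x = -53, y = +107 mm of the bracket, 42 mm above the counter.
- bar_mid (a point): A point on the axis of the swing bar, 120 mm from the hinge axis, 42 mm above the counter: a good place to push it.
- bar (a joint): Angle (rad) of the swing bar about its upright axis. Round level steel bar, 10 mm thick, axis 42 mm above the counter, 215 mm long, ending in an 18 mm rubber ball (to 233 mm). 0 = shut: along the bracket's +y, 8 mm in front of a home bin. 1.57 points along the bracket's -x; it starts at 1.65 to 1.95, on the robot's side of the bin. Hinge friction 0.06 N m, no spring: it stays where it is left.
- beaker: Bystander: glass beaker, 64 mm wide, 85 mm high, on the robot's side of the bracket. Origin: centre of its underside.
- bottle: Bystander: white plastic bottle, 62 mm wide, 170 mm high, behind the bracket's back stop. Origin: centre of its underside.
- tray: Bystander: open steel instrument tray, 190 x 130 x 30 mm, with instruments, on the robot's left, beyond the bin. Origin: centre of its underside.
- jar: Bystander: glass jar with a steel lid, 72 mm wide, 100 mm high, right of the bracket. Origin: centre of its underside.

How it is judged:
On the way, in this order (a step that is already met when the one before it is completed fails the run):
1. the bin stands home in the bracket, with the bar still open (x of bin in the frame of bracket above -0.006 m and angle between the x axis of bin and the x axis of bracket, either way round below 0.06 rad and angle between bin's own z axis and vertical below 0.05 rad and value of joint bar above 0.6 rad), for 0.2 s.
2. the bar is swung shut (value of joint bar below 0.05 rad), for 0.2 s.
At the end, for the whole second after the job is handed in: The bin stands upright (within 0.05 rad) on the counter, home in the bracket: its origin within 6 mm of the bracket's along the bracket's x and within 8 mm along its y, square to it within 0.06 rad, at rest; the swing bar is shut to within 0.05 rad (x of bin in the frame of bracket between -0.006 and 0.006 m and y of bin in the frame of bracket between -0.008 and 0.008 m and angle between the x axis of bin and the x axis of bracket, either way round below 0.06 rad and angle between bin's own z axis and vertical below 0.05 rad and height (world z) of bin below 0.006 m and value of joint bar below 0.05 rad and linear speed of bin below 0.02 m/s); the robot touches nothing.
It fails at once if the bin tips by more than 0.15 rad (angle between bin's own z axis and vertical above 0.15 rad).
It fails at once if the bin is lifted by more than 12 mm (height (world z) of bin above 0.012 m).
It fails at once if the robot touches the bin's carrying handle (contact force between any of the fingers, the arm and bin_handle above 0.5 N).
It fails at once if the beaker, bottle, tray or jar is moved by more than 20 mm or tipped over (distance of any of beaker, bottle, tray, jar from where it was at the start of the episode above 0.02 m or angle between any of beaker, bottle, jar's own z axis and vertical above 0.4 rad).
It also fails if it takes over 72 s, if anything falls off the work surface, if the arm or the gripper's body presses on something with over 40 N, if the wrist force passes 120 N, or if a joint passes its speed limit or range.

## Working session

There is one attempt and no reset: what is moved stays moved. The work goes in short steps, Python scripts to look and compute and a tool call to move; the robot and the scene stay as the last step left them, time stands still between calls to the robot, and variables do not carry over. Pictures are saved under pics/ and viewed, at most 10 in all, crops included, and the job is handed in when it is done.

Besides the shell and the picture viewer there is one more tool, called after "Emit:" in YAML: its name, and indented under it one key for each argument. drive_tool: Moves the arm, as the interface text tells. Its arguments: {"type":"object","properties":{"increments":{"type":"array","items":{"type":"object","properties":{"claw":{"type":"number"},"dx":{"type":"number"},"dy":{"type":"number"},"dz":{"type":"number"},"wx":{"type":"number"},"wy":{"type":"number"},"wz":{"type":"number"}}}},"newtons":{"type":"number"}},"required":["increments"]}

```bash
mkdir -p pics; ls
python3 - <<'E'
from station import *
import cv2,numpy as np
o=get_obs();print({k:np.round(v,3) for k,v in o.items()})
try: print(finger_overhang)
except Exception as e: print(e)
for n in("scene","top"):
    p,d=read_camera(n);cv2.imwrite(f"pics/{n}0.png",p[:,:,::-1]);np.save(f"pics/{n}0.npy",d)
    print(n,calibration(n))
E
```

```text
pics
{'t': np.float64(0.0), 'q': array([-1.288,  0.478,  0.022,  1.556, -0.012,  1.109, -0.083]), 'joint_vel': array([ 0.001,  0.001, -0.   , -0.002, -0.   ,  0.001,  0.001]), 'joint_torque': array([ 0.0000e+00, -5.9646e+01,  1.6080e+00, -2.8121e+01,  1.2000e-02,
        9.0000e-03, -0.0000e+00]), 'eef_pos': array([0.257, 0.624, 0.255]), 'tool_rot': array([-0.   ,  0.194,  0.981, -0.001]), 'contact_force': array([0.5  , 0.069, 0.693]), 'torque': array([0.017, 0.008, 0.044]), 'grasp_force': np.float64(0.0), 'gripper_width': np.float64(1.0)}
0.025
scene {'intrinsics': array([[411.49704099,   0.        , 254.27805515],
       [  0.        , 411.49704099, 194.21573559],
       [  0.        ,   0.        ,   1.        ]]), 'R': array([[-0.0435201 ,  0.99894863,  0.01440922],
       [ 0.61279788,  0.03808257, -0.78932153],
       [-0.7890404 , -0.02552142, -0.61381097]]), 't': array([-0.04616874, -0.25040136,  1.76348693])}
top {'intrinsics': array([[379.3320554 ,   0.        , 254.78294856],
       [  0.        , 379.3320554 , 195.78855621],
       [  0.        ,   0.        ,   1.        ]]), 'R': array([[ 0.02277292, -0.99973731,  0.00259065],
       [-0.99911073, -0.02285047, -0.03543443],
       [ 0.03548432, -0.0017814 , -0.99936865]]), 't': array([0.04631447, 0.5746772 , 1.14815341])}
```

View pics/scene0.png

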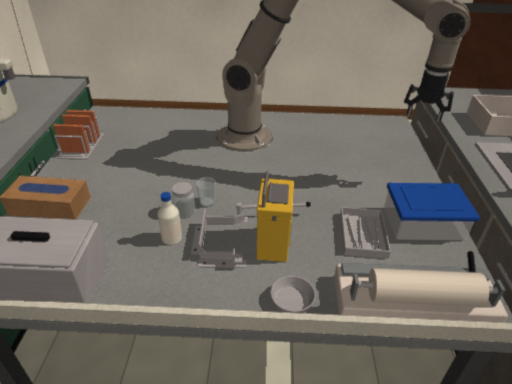

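View pics/top0.png

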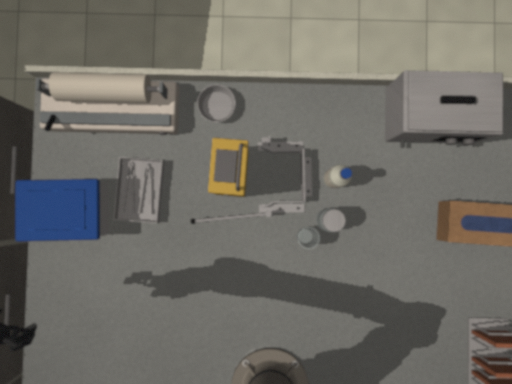

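The scene is seen clearly: in the top view the yellow bin is at about (228,167), the bracket at (285,177) opening left, and the bar points left with its ball at (193,221). I'll enlarge this next.

Run:
```python
from station import *
import cv2,numpy as np
p=cv2.imread("pics/top0.png")[125:235,185:325]
p=cv2.convertScaleAbs(cv2.resize(p,None,fx=5,fy=5,interpolation=cv2.INTER_CUBIC),alpha=1.3)
for i in range(0,140,10): cv2.putText(p,str(185+i),(i*5,8),0,.3,(255,255,255));cv2.line(p,(i*5,10),(i*5,14),(255,255,255))
for i in range(0,110,10): cv2.putText(p,str(125+i),(0,i*5+4),0,.3,(255,255,255))
cv2.imwrite("pics/top0c.png",p)
d=np.load("pics/top0.npy")
c=calibration("top");K,R,t=c["intrinsics"],c["R"],c["t"]
v,u=np.mgrid[0:384,0:512]
P=(np.stack([(u-K[0,2])/K[0,0]*d,(v-K[1,2])/K[1,1]*d,d],-1)-t)@R
np.save("pics/P0.npy",P)
# lid
m=(abs(P[...,2]-.194)<.008)&(u>195)&(u<260)&(v>125)&(v<205)
print("lid",cv2.minAreaRect((P[m][:,:2]*1000).astype(np.float32)),m.sum(),P[m].mean(0))
m=(P[...,2]>.045)&(P[...,2]<.075)&(u>255)&(u<325)&(v>125)&(v<205)
print("stop/catch z",np.c_[u[m],v[m],np.round(P[m],3)][::12])
m=(P[...,2]>.03)&(P[...,2]<.06)&(u>185)&(u<262)&(v>205)&(v<235)
q=P[m];print("bar",len(q),q[:,2].mean(),cv2.fitLine(q[:,:2].astype(np.float32),2,0,.01,.01).ravel(),q[:,:2].min(0),q[:,:2].max(0))
print("floor",np.median(P[240:250,200:250,2]))
```

```text
lid ((643.1441040039062, 131.89578247070312), (94.10823059082031, 143.94554138183594), 86.6548080444336) 1737 [0.64230487 0.13472556 0.19530921]
stop/catch z [[ 2.69e+02  1.35e+02  7.51e-01  2.20e-02  6.10e-02]
 [ 2.69e+02  1.41e+02  7.33e-01  2.10e-02  6.10e-02]
 [ 3.03e+02  1.52e+02  7.03e-01 -7.90e-02  6.10e-02]
 [ 3.03e+02  1.58e+02  6.86e-01 -7.90e-02  6.20e-02]
 [ 3.03e+02  1.64e+02  6.68e-01 -8.00e-02  6.00e-02]
 [ 3.03e+02  1.71e+02  6.48e-01 -8.10e-02  5.70e-02]
 [ 3.03e+02  1.77e+02  6.30e-01 -8.00e-02  6.20e-02]
 [ 3.03e+02  1.83e+02  6.12e-01 -8.10e-02  6.00e-02]
 [ 3.03e+02  1.89e+02  5.95e-01 -8.10e-02  5.90e-02]
 [ 3.03e+02  1.95e+02  5.77e-01 -8.20e-02  5.70e-02]
 [ 3.03e+02  2.01e+02  5.60e-01 -8.30e-02  5.30e-02]]
bar 252 0.045979075758556094 [ 0.12053077 -0.9927096   0.5061762   0.14945345] [0.4875078  0.03985813] [0.52172542 0.24915451]
floor -0.00026120886956583
```

View pics/top0c.png

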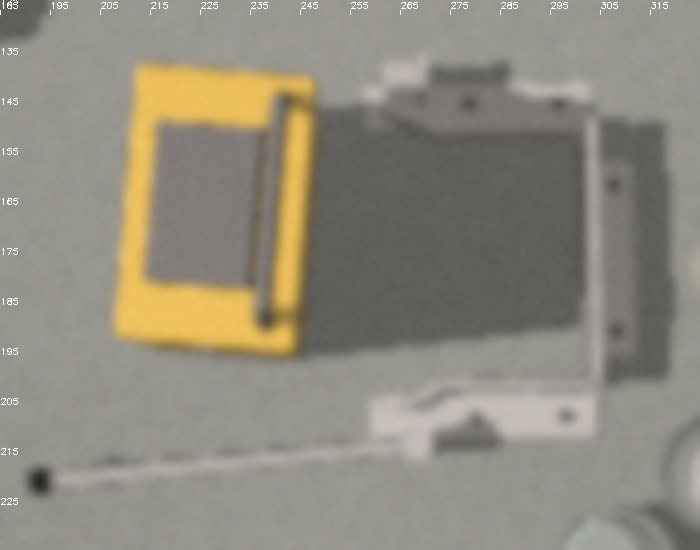

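The crop shows the lid corners at (212,138), (248,141), (244,195) and (208,191). The back stop runs (303,149)–(305,201), the catch is at (267,139), the hinge at (268,213) and the ball at (193,221). The bin is yawed about 5° against the bracket, so I'll fit the bracket pose before moving.

Run:
```python
import numpy as np,cv2
P=np.load("pics/P0.npy");v,u=np.mgrid[0:384,0:512]
m=(P[...,2]>.054)&(P[...,2]<.066)&(u>298)&(u<310)&(v>140)&(v<210)
q=P[m][:,:2];print("plate",len(q),cv2.fitLine(q.astype(np.float32),2,0,.01,.01).ravel(),q.min(0),q.max(0))
for c in (280,285,290,295):
    print(c,[(r,*np.round(P[r,c]*1000).astype(int)) for r in list(range(138,156))+list(range(198,216))  if P[r,c,2]>.004])
m=(P[...,2]>.054)&(u>262)&(u<276)&(v<150)&(v>130)
q=P[m];print("catch",len(q),q.min(0),q.max(0))
m=(P[...,2]>.03)&(u>255)&(u<275)&(v<222)&(v>208)
q=P[m];print("hinge",np.c_[u[m],v[m],np.round(q*1000)].astype(int).tolist())
m=(P[...,2]>.03)&(u>185)&(u<200)&(v<226)&(v>216);print("ball",P[m].mean(0),P[m].max(0))
```

```text
plate 84 [ 0.99905556  0.04345138  0.63482213 -0.08095008] [ 0.55974871 -0.08504548] [ 0.71560168 -0.0758885 ]
280 [(142, np.int64(741), np.int64(-15), np.int64(5)), (143, np.int64(738), np.int64(-14), np.int64(7)), (150, np.int64(713), np.int64(-14), np.int64(27)), (151, np.int64(711), np.int64(-14), np.int64(22)), (201, np.int64(559), np.int64(-16), np.int64(31)), (209, np.int64(535), np.int64(-19), np.int64(6))]
285 [(143, np.int64(738), np.int64(-30), np.int64(6)), (150, np.int64(713), np.int64(-29), np.int64(28)), (151, np.int64(711), np.int64(-29), np.int64(23)), (201, np.int64(559), np.int64(-32), np.int64(30)), (206, np.int64(544), np.int64(-34), np.int64(4))]
290 [(142, np.int64(742), np.int64(-45), np.int64(5)), (149, np.int64(720), np.int64(-46), np.int64(6)), (150, np.int64(714), np.int64(-44), np.int64(28)), (151, np.int64(711), np.int64(-44), np.int64(24)), (201, np.int64(560), np.int64(-46), np.int64(31)), (204, np.int64(551), np.int64(-49), np.int64(4)), (206, np.int64(545), np.int64(-49), np.int64(6)), (209, np.int64(536), np.int64(-49), np.int64(5))]
295 [(143, np.i
[... 1454 characters left out ...]
263, 214, 519, 34, 50], [264, 214, 519, 31, 43], [265, 214, 519, 28, 53], [266, 214, 519, 25, 53], [267, 214, 519, 22, 52], [268, 214, 519, 19, 52], [269, 214, 519, 16, 52], [270, 214, 520, 14, 56], [256, 215, 515, 55, 43], [257, 215, 516, 52, 46], [258, 215, 532, 61, 1168], [259, 215, 516, 46, 43], [260, 215, 516, 43, 44], [261, 215, 516, 40, 48], [262, 215, 516, 37, 44], [263, 215, 516, 34, 45], [264, 215, 516, 31, 44], [265, 215, 516, 28, 42], [266, 215, 516, 25, 53], [267, 215, 516, 22, 55], [268, 215, 516, 19, 51], [269, 215, 516, 16, 53], [270, 215, 517, 13, 52], [267, 216, 513, 22, 52], [268, 216, 514, 19, 54]]
ball [0.4955683  0.23742408 0.0467216 ] [0.50249666 0.24915451 0.05221764]
```

Emit:
drive_tool:
  increments:
    - {"wz":9.4}
    - {"wz":9.4}
    - {"wz":9.4}
    - {"wz":9.4}
    - {"wz":9.4}
    - {"wz":9.4}
    - {"wz":9.2}
    - {"dx":-0.0447,"dy":0.0418}
    - {"dx":-0.0447,"dy":0.0418}
    - {"dx":-0.0447,"dy":0.0418}
    - {"dx":-0.0447,"dy":0.0418}
    - {"dx":-0.0447,"dy":0.0418}
    - {"dx":-0.0447,"dy":0.0418}
    - {"dx":-0.0447,"dy":0.0418}
    - {"dx":-0.0447,"dy":0.0418}
    - {"dx":-0.0447,"dy":0.0418}
    - {"wy":-10}
    - {"wy":-10}
    - {"wy":-10}
    - {"wy":-10}

```text
schema error: expected keys claw, dx, dy, dz, wx, wy, wz
```

Emit:
drive_tool:
  increments:
    - {"claw":0.085,"dx":0,"dy":0,"dz":0,"wx":0,"wy":0,"wz":9.4}
    - {"claw":0.085,"dx":0,"dy":0,"dz":0,"wx":0,"wy":0,"wz":9.4}
    - {"claw":0.085,"dx":0,"dy":0,"dz":0,"wx":0,"wy":0,"wz":9.4}
    - {"claw":0.085,"dx":0,"dy":0,"dz":0,"wx":0,"wy":0,"wz":9.4}
    - {"claw":0.085,"dx":0,"dy":0,"dz":0,"wx":0,"wy":0,"wz":9.4}
    - {"claw":0.085,"dx":0,"dy":0,"dz":0,"wx":0,"wy":0,"wz":9.4}
    - {"claw":0.085,"dx":0,"dy":0,"dz":0,"wx":0,"wy":0,"wz":9.2}
    - {"claw":0.085,"dx":-0.04,"dy":0.0376,"dz":0,"wx":0,"wy":0,"wz":0}
    - {"claw":0.085,"dx":-0.04,"dy":0.0376,"dz":0,"wx":0,"wy":0,"wz":0}
    - {"claw":0.085,"dx":-0.04,"dy":0.0376,"dz":0,"wx":0,"wy":0,"wz":0}
    - {"claw":0.085,"dx":-0.04,"dy":0.0376,"dz":0,"wx":0,"wy":0,"wz":0}
    - {"claw":0.085,"dx":-0.04,"dy":0.0376,"dz":0,"wx":0,"wy":0,"wz":0}
    - {"claw":0.085,"dx":-0.04,"dy":0.0376,"dz":0,"wx":0,"wy":0,"wz":0}
    - {"claw":0.085,"dx":-0.04,"dy":0.0376,"dz":0,"wx":0,"wy":0,"wz":0}
    - {"claw":0.085,"dx":-0.04,"dy":0.0376,"dz":0,"wx":0,"wy":0,"wz":0}
    - {"claw":0.085,"dx":-0.04,"dy":0.0376,"dz":0,"wx":0,"wy":0,"wz":0}
    - {"claw":0.085,"dx":-0.04,"dy":0.0376,"dz":0,"wx":0,"wy":0,"wz":0}

```text
t: 2.22
eef_pos: [0.6477, 0.2363, 0.2558]
tool_rot: [-0.0, 0.694, 0.72, -0.0]
contact_force: [-0.5, 1.3, 0.7]
gripper_width: 0.996
grasp_force: 0.0
```

```bash
cat > h.py <<'E'
from station import *
import numpy as np
from scipy.spatial.transform import Rotation as Ro
def st():
    o=get_obs();w,x,y,z=o["tool_rot"];R=Ro.from_quat([x,y,z,w]).as_matrix()
    print("t",round(float(o["t"]),2),"p",np.round(o["eef_pos"],4),"F",np.round(o["contact_force"],1),"g",o["gripper_width"]);print(np.round(R,3))
    print("yaw of tool y",np.degrees(np.arctan2(R[1,1],R[0,1])),"q",np.round(o["q"],2))
    return o["eef_pos"],R
def go(target):
    p,R=st();print("tool delta",np.round(R.T@(np.array(target)-p),4))
E
python3 -c "
from h import *
go([.645,.245,.12]);print(np.round(calibration('wrist')['mount'],3))"
```

```text
t 2.23 p [0.6477 0.2363 0.2558] F [-0.5  1.3  0.7] g 0.9957441458841335
[[-0.035  0.999 -0.001]
 [ 0.999  0.035 -0.   ]
 [-0.    -0.001 -1.   ]]
yaw of tool y 2.0290713935425293 q [-0.7   0.52  0.39  1.54 -0.21  1.12 -0.23]
tool delta [ 0.0088 -0.0023  0.1358]
[[ 0.001 -0.961 -0.276  0.069]
 [ 1.     0.001 -0.     0.001]
 [ 0.    -0.276  0.961 -0.117]
 [ 0.     0.     0.     1.   ]]
```

Emit:
drive_tool:
  increments:
    - {"claw":0.085,"dx":0,"dy":-0.003,"dz":0,"wx":0,"wy":-9,"wz":0}
    - {"claw":0.085,"dx":0,"dy":0,"dz":0,"wx":0,"wy":-9,"wz":0}
    - {"claw":0.085,"dx":0,"dy":0,"dz":0,"wx":0,"wy":-9,"wz":0}
    - {"claw":0.085,"dx":0,"dy":0,"dz":0,"wx":0,"wy":-9,"wz":0}
    - {"claw":0.085,"dx":0.0223,"dy":0,"dz":0.0283,"wx":0,"wy":0,"wz":0}
    - {"claw":0.085,"dx":0.0223,"dy":0,"dz":0.0283,"wx":0,"wy":0,"wz":0}
    - {"claw":0.085,"dx":0.0223,"dy":0,"dz":0.0283,"wx":0,"wy":0,"wz":0}
    - {"claw":0.085,"dx":0.0223,"dy":0,"dz":0.0283,"wx":0,"wy":0,"wz":0}
    - {"claw":0.085,"dx":0.0223,"dy":0,"dz":0.0283,"wx":0,"wy":0,"wz":0}

```text
t: 3.35
eef_pos: [0.6433, 0.2446, 0.0745]
tool_rot: [0.222, 0.66, 0.684, -0.215]
contact_force: [0.9, -0.2, 0.2]
gripper_width: 0.994
grasp_force: 0.0
```

```bash
python3 -c "
from h import *
import cv2
go([.645,.245,.04])
p,d=read_camera('scene');cv2.imwrite('pics/s1.png',cv2.resize(p[120:320,180:440,::-1],None,fx=3,fy=3,interpolation=cv2.INTER_CUBIC))"
```

```text
t 3.35 p [0.6433 0.2446 0.0745] F [ 0.9 -0.2  0.2] g 0.9939265240272225
[[-0.029  0.999  0.02 ]
 [ 0.808  0.035 -0.587]
 [-0.588 -0.001 -0.809]]
yaw of tool y 2.0219212871876135 q [-0.97  0.93  0.5   1.47  0.14  1.15 -0.62]
tool delta [0.0206 0.0018 0.0278]
```

View pics/s1.png

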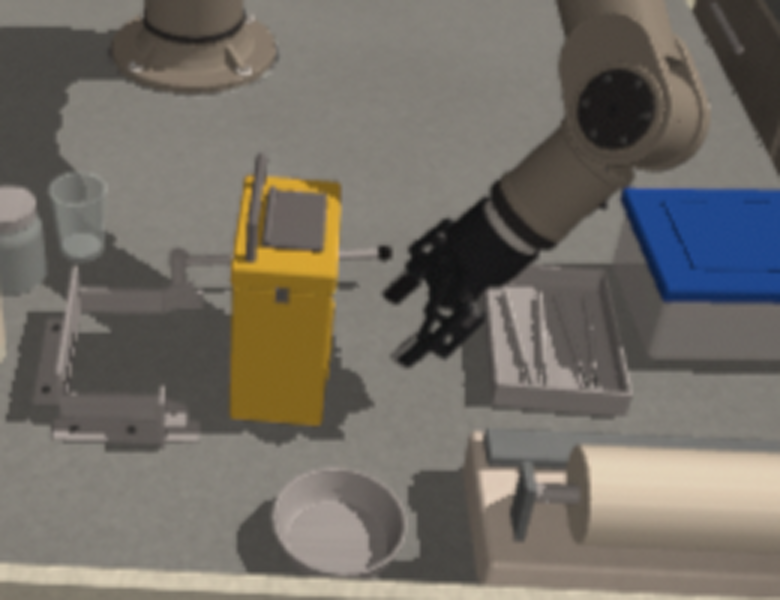

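The bin is upright and the fingers are about 40 mm from its label face (crop ~(330,290) vs fingertips (400,290)), clear of the tray. I'll now lower the hand and push.

Emit:
drive_tool:
  increments:
    - {"claw":0.085,"dx":0.0022,"dy":0,"dz":0.0197,"wx":0,"wy":0,"wz":0}
    - {"claw":0.085,"dx":0.0022,"dy":0.001,"dz":0.0197,"wx":0,"wy":0,"wz":0}
    - {"claw":0.085,"dx":-0.0057,"dy":0,"dz":0.0041,"wx":0,"wy":0,"wz":0}
    - {"claw":0.085,"dx":-0.0057,"dy":0,"dz":0.0041,"wx":0,"wy":0,"wz":0}
    - {"claw":0.085,"dx":-0.0057,"dy":0,"dz":0.0041,"wx":0,"wy":0,"wz":0}
    - {"claw":0.085,"dx":-0.0057,"dy":0,"dz":0.0041,"wx":0,"wy":0,"wz":0}
    - {"claw":0.085,"dx":-0.0057,"dy":0,"dz":0.0041,"wx":0,"wy":0,"wz":0}
    - {"claw":0.085,"dx":-0.0057,"dy":0,"dz":0.0041,"wx":0,"wy":0,"wz":0}
    - {"claw":0.085,"dx":-0.0057,"dy":0,"dz":0.0041,"wx":0,"wy":0,"wz":0}
    - {"claw":0.085,"dx":-0.0057,"dy":0,"dz":0.0041,"wx":0,"wy":0,"wz":0}

```text
t: 4.65
eef_pos: [0.6474, 0.1729, 0.0421]
tool_rot: [0.221, 0.66, 0.686, -0.212]
contact_force: [-1.4, 9.2, 2.6]
gripper_width: 0.998
grasp_force: 4.6
```

```bash
cat >> h.py <<'E'
import cv2
H=np.array([.636,-.0345]);a=.035
def lid():
    d=read_camera("top")[1];c=calibration("top");K,R,t=c["intrinsics"],c["R"],c["t"]
    v,u=np.mgrid[0:384,0:512]
    P=(np.stack([(u-K[0,2])/K[0,0]*d,(v-K[1,2])/K[1,1]*d,d],-1)-t)@R
    m=((abs(P[...,2]-.194)<.008)&(abs(P[...,0]-.64)<.1)&(abs(P[...,1]-.06)<.17)).astype(np.uint8)
    n,L,s,C=cv2.connectedComponentsWithStats(m);i=1+np.argmax(s[1:,4]);m=L==i
    (cx,cy),sz,an=cv2.minAreaRect((P[m][:,:2]*1000).astype(np.float32))
    e=np.array([cx,cy])/1000-H
    print("lid",round(cx,1),round(cy,1),np.round(sz,1),"ang",round(an,2),"bracket x,y",np.round([e@[a,-1],e@[1,a]],4),"z",P[m][:,2].mean())
    A=np.c_[P[m][:,:2],np.ones(m.sum())];print("slope",np.round(np.linalg.lstsq(A,P[m][:,2],rcond=None)[0][:2],3))
    return P
E
python3 -c "
from h import *
st();lid()"
```

```text
t 4.65 p [0.6474 0.1729 0.0421] F [-1.4  9.2  2.6] g 0.998086607276878
[[-0.031  0.999  0.023]
 [ 0.812  0.038 -0.583]
 [-0.583  0.001 -0.812]]
yaw of tool y 2.2032127257854475 q [-0.91  0.94  0.51  1.58  0.16  1.01 -0.59]
lid 647.2 115.6 [142.9  93.1] ang 1.64 bracket x,y [-0.1497  0.0164] z 0.1954073310286772
slope [0.    0.012]
```

Emit:
drive_tool:
  increments:
    - {"claw":0.085,"dx":-0.0057,"dy":-0.0014,"dz":0.0041,"wx":0,"wy":0,"wz":0}
    - {"claw":0.085,"dx":-0.0057,"dy":-0.0015,"dz":0.0041,"wx":0,"wy":0,"wz":0}
    - {"claw":0.085,"dx":-0.0057,"dy":-0.0015,"dz":0.0041,"wx":0,"wy":0,"wz":0}
    - {"claw":0.085,"dx":-0.0057,"dy":-0.0015,"dz":0.0041,"wx":0,"wy":0,"wz":0}
    - {"claw":0.085,"dx":-0.0057,"dy":-0.0015,"dz":0.0041,"wx":0,"wy":0,"wz":0}
    - {"claw":0.085,"dx":-0.0057,"dy":-0.0015,"dz":0.0041,"wx":0,"wy":0,"wz":0}
    - {"claw":0.085,"dx":-0.0057,"dy":-0.0015,"dz":0.0041,"wx":0,"wy":0,"wz":0}

```text
t: 5.58
eef_pos: [0.6399, 0.1231, 0.0421]
tool_rot: [0.222, 0.66, 0.686, -0.211]
contact_force: [1.8, 8.3, 0.4]
gripper_width: 0.996
grasp_force: 3.6
```

```bash
python3 -c "
from h import *
st();lid()"
```

```text
t 5.58 p [0.6399 0.1231 0.0421] F [1.8 8.3 0.4] g 0.9964549026171029
[[-0.031  0.999  0.025]
 [ 0.812  0.04  -0.583]
 [-0.583  0.003 -0.812]]
yaw of tool y 2.27360348754381 q [-0.88  0.91  0.53  1.66  0.19  0.94 -0.57]
lid 640.5 66.0 [143.3  93.3] ang 1.33 bracket x,y [-0.1003  0.008 ] z 0.19534991591258877
slope [0.002 0.008]
```

Emit:
drive_tool:
  increments:
    - {"claw":0.085,"dx":-0.0057,"dy":-0.0014,"dz":0.0041,"wx":0,"wy":0,"wz":0}
    - {"claw":0.085,"dx":-0.0057,"dy":-0.0014,"dz":0.0041,"wx":0,"wy":0,"wz":0}
    - {"claw":0.085,"dx":-0.0057,"dy":-0.0014,"dz":0.0041,"wx":0,"wy":0,"wz":0}
    - {"claw":0.085,"dx":-0.0057,"dy":-0.0014,"dz":0.0041,"wx":0,"wy":0,"wz":0}
    - {"claw":0.085,"dx":-0.0057,"dy":-0.0014,"dz":0.0041,"wx":0,"wy":0,"wz":0}
    - {"claw":0.085,"dx":-0.0057,"dy":-0.001,"dz":0.0041,"wx":0,"wy":0,"wz":0}
    - {"claw":0.085,"dx":-0.0057,"dy":0,"dz":0.0041,"wx":0,"wy":0,"wz":0}

```text
t: 6.5
eef_pos: [0.6324, 0.0715, 0.0419]
tool_rot: [0.222, 0.66, 0.685, -0.213]
contact_force: [0.2, 6.3, -1.2]
gripper_width: 0.993
grasp_force: 3.1
```

```bash
python3 -c "
from h import *
st();lid()"
```

```text
t 6.5 p [0.6324 0.0715 0.0419] F [ 0.2  6.3 -1.2] g 0.9933354941502435
[[-0.03   0.999  0.022]
 [ 0.81   0.037 -0.585]
 [-0.586  0.    -0.811]]
yaw of tool y 2.0995277754591575 q [-0.84  0.88  0.54  1.73  0.21  0.87 -0.54]
lid 633.7 14.2 [142.9  93.2] ang 1.43 bracket x,y [-0.0488 -0.0006] z 0.19525403583078552
slope [0.002 0.011]
```

Emit:
drive_tool:
  increments:
    - {"claw":0.085,"dx":-0.0057,"dy":0,"dz":0.0041,"wx":0,"wy":0,"wz":0}
    - {"claw":0.085,"dx":-0.0057,"dy":0,"dz":0.0041,"wx":0,"wy":0,"wz":0}
    - {"claw":0.085,"dx":-0.0057,"dy":0,"dz":0.0041,"wx":0,"wy":0,"wz":0}
    - {"claw":0.085,"dx":-0.0057,"dy":0,"dz":0.0041,"wx":0,"wy":0,"wz":0}
    - {"claw":0.085,"dx":-0.0057,"dy":0,"dz":0.0041,"wx":0,"wy":0,"wz":0}
    - {"claw":0.085,"dx":-0.0035,"dy":0,"dz":0.0025,"wx":0,"wy":0,"wz":0}

```text
t: 7.3
eef_pos: [0.6336, 0.0313, 0.0421]
tool_rot: [0.222, 0.661, 0.685, -0.214]
contact_force: [0.1, 5.6, -3.5]
gripper_width: 0.991
grasp_force: 2.7
```

```bash
python3 -c "
from h import *
st();lid()"
```

```text
t 7.3 p [0.6336 0.0313 0.0421] F [ 0.1  5.6 -3.5] g 0.9910091839513385
[[-0.029  0.999  0.021]
 [ 0.809  0.036 -0.586]
 [-0.587 -0.    -0.81 ]]
yaw of tool y 2.0441173184261934 q [-0.8   0.88  0.56  1.76  0.23  0.82 -0.51]
lid 634.8 -24.7 [143.2  93.4] ang 1.33 bracket x,y [-0.0098 -0.0008] z 0.1951549498363433
slope [-0.     0.011]
```

Emit:
drive_tool:
  increments:
    - {"claw":0.085,"dx":-0.002,"dy":0,"dz":0.0015,"wx":0,"wy":0,"wz":0}
    - {"claw":0.085,"dx":-0.002,"dy":0,"dz":0.0015,"wx":0,"wy":0,"wz":0}
    - {"claw":0.085,"dx":-0.0016,"dy":0,"dz":0.0012,"wx":0,"wy":0,"wz":0}
    - {"claw":0.085,"dx":-0.0016,"dy":0,"dz":0.0012,"wx":0,"wy":0,"wz":0}

```text
t: 7.85
eef_pos: [0.634, 0.0227, 0.0422]
tool_rot: [0.222, 0.66, 0.685, -0.214]
contact_force: [0.4, 6.2, -0.9]
gripper_width: 0.999
grasp_force: 3.2
```

Emit:
drive_tool:
  increments:
    - {"claw":0.085,"dx":-0.0008,"dy":0,"dz":0.0006,"wx":0,"wy":0,"wz":0}

```text
t: 7.98
eef_pos: [0.6341, 0.0221, 0.0421]
tool_rot: [0.222, 0.66, 0.685, -0.214]
contact_force: [-1.6, 9.4, 0.1]
gripper_width: 0.995
grasp_force: 4.5
```

Emit:
drive_tool:
  increments:
    - {"claw":0.085,"dx":-0.0008,"dy":0,"dz":0.0006,"wx":0,"wy":0,"wz":0}

```text
t: 8.1
eef_pos: [0.6341, 0.022, 0.0421]
tool_rot: [0.221, 0.66, 0.685, -0.214]
contact_force: [-2.6, 12.3, 2.7]
gripper_width: 0.998
grasp_force: 5.8
```

```bash
python3 -c "
from h import *
st();lid()"
```

```text
t 8.1 p [0.6341 0.022  0.0421] F [-2.6 12.3  2.7] g 0.9975577513632256
[[-0.03   0.999  0.021]
 [ 0.81   0.037 -0.585]
 [-0.586 -0.    -0.811]]
yaw of tool y 2.098228141158882 q [-0.78  0.87  0.56  1.77  0.24  0.81 -0.5 ]
lid 635.0 -34.8 [143.2  93.4] ang 1.39 bracket x,y [ 0.0003 -0.001 ] z 0.19520086284477303
slope [0.001 0.01 ]
```

Emit:
drive_tool:
  increments:
    - {"claw":0.085,"dx":-0.0016,"dy":0,"dz":0.0012,"wx":0,"wy":0,"wz":0}
    - {"claw":0.085,"dx":-0.0008,"dy":0,"dz":0.0006,"wx":0,"wy":0,"wz":0}
    - {"claw":0.085,"dx":0,"dy":0,"dz":0,"wx":0,"wy":0,"wz":0}

```text
t: 8.52
eef_pos: [0.6341, 0.0219, 0.042]
tool_rot: [0.221, 0.66, 0.686, -0.212]
contact_force: [-6.5, 18.7, 7.0]
gripper_width: 0.994
grasp_force: 8.9
```

```bash
python3 -c "
from h import *
st();lid()"
```

```text
t 8.53 p [0.6341 0.0219 0.042 ] F [-6.5 18.7  7. ] g 0.9942770625826478
[[-0.031  0.999  0.022]
 [ 0.812  0.038 -0.583]
 [-0.583  0.    -0.812]]
yaw of tool y 2.17584365206111 q [-0.78  0.87  0.56  1.77  0.24  0.81 -0.5 ]
lid 635.1 -34.9 [143.3  93.5] ang 1.4 bracket x,y [ 0.0004 -0.0009] z 0.19513181609656352
slope [0.001 0.009]
```

The bin is home: it didn't move under 19 N and its offset is about 0.5 mm. Next I'll back off, close the fingers and go to the robot's side of the bar.

Emit:
drive_tool:
  increments:
    - {"claw":0.085,"dx":0.0081,"dy":0,"dz":-0.0059,"wx":0,"wy":0,"wz":0}
    - {"claw":0.085,"dx":0.0324,"dy":0,"dz":-0.0234,"wx":0,"wy":0,"wz":0}
    - {"claw":0.085,"dx":0.0324,"dy":0,"dz":-0.0234,"wx":0,"wy":0,"wz":0}
    - {"claw":0.0,"dx":-0.0294,"dy":0,"dz":-0.0405,"wx":0,"wy":0,"wz":0}
    - {"claw":0.0,"dx":-0.0294,"dy":0,"dz":-0.0405,"wx":0,"wy":0,"wz":0}
    - {"claw":0.0,"dx":0.0083,"dy":-0.0445,"dz":-0.006,"wx":0,"wy":0,"wz":0}
    - {"claw":0.0,"dx":0.0083,"dy":-0.0445,"dz":-0.006,"wx":0,"wy":0,"wz":0}
    - {"claw":0.0,"dx":0.0083,"dy":-0.0445,"dz":-0.006,"wx":0,"wy":0,"wz":0}
    - {"claw":0.0,"dx":0.0083,"dy":-0.0445,"dz":-0.006,"wx":0,"wy":0,"wz":0}
    - {"claw":0.0,"dx":0,"dy":0,"dz":0,"wx":0,"wy":0,"wz":0}

```text
t: 9.82
eef_pos: [0.4491, 0.1405, 0.1424]
tool_rot: [0.222, 0.66, 0.685, -0.216]
contact_force: [0.5, -1.4, 0.2]
gripper_width: 0.001
grasp_force: 0.0
```

```bash
python3 -c "
from h import *
go([.458,.145,.05]);lid()
p,d=read_camera('scene');cv2.imwrite('pics/s2.png',cv2.resize(p[100:300,160:420,::-1],None,fx=3,fy=3,interpolation=cv2.INTER_CUBIC))"
```

```text
t 9.82 p [0.4491 0.1405 0.1424] F [ 0.5 -1.4  0.2] g 0.0008760736403498637
[[-0.031  0.999  0.019]
 [ 0.807  0.036 -0.589]
 [-0.589 -0.003 -0.808]]
yaw of tool y 2.0790205489027813 q [-1.19  0.57  0.59  2.03  0.25  1.01 -0.75]
tool delta [0.0578 0.0093 0.0721]
lid 635.0 -35.0 [143.3  93.8] ang 1.34 bracket x,y [ 0.0005 -0.001 ] z 0.195178900012146
slope [0.002 0.01 ]
```

View pics/s2.png

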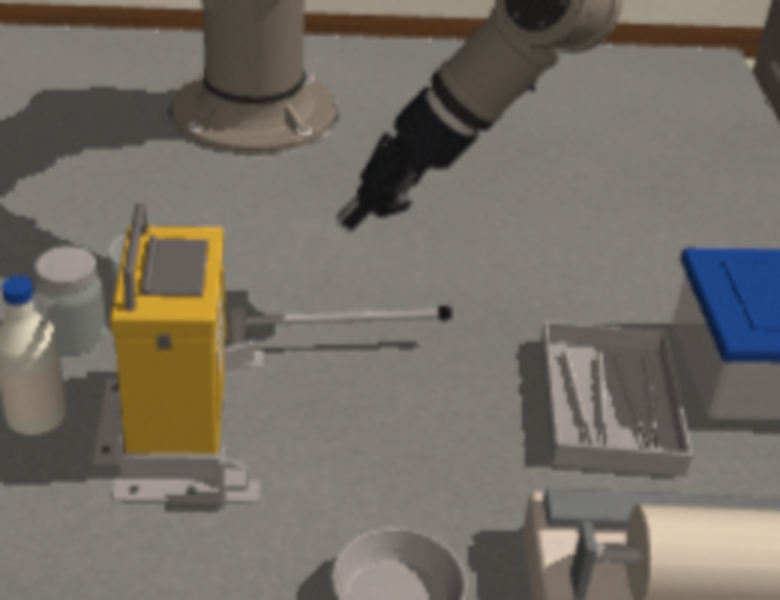

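The bin stands home at crop (170,340) and the closed fingertips are at (350,215), on the robot's side of the bar with its ball at (445,312). I'll descend while working out the arc.

Emit:
drive_tool:
  increments:
    - {"claw":0.0,"dx":0.0193,"dy":0.0031,"dz":0.024,"wx":0,"wy":0,"wz":0}
    - {"claw":0.0,"dx":0.0193,"dy":0.0031,"dz":0.024,"wx":0,"wy":0,"wz":0}
    - {"claw":0.0,"dx":0.0192,"dy":0.0031,"dz":0.0241,"wx":0,"wy":0,"wz":0}

```text
t: 10.3
eef_pos: [0.4627, 0.1448, 0.0494]
tool_rot: [0.223, 0.661, 0.683, -0.214]
contact_force: [-0.5, 0.6, -0.2]
gripper_width: 0.001
grasp_force: 0.0
```

```bash
cat > arc.py <<'E'
from h import *
import sys
p,R=st();hg=np.array([.522,.0195]);X=np.array([a,-1]);Y=np.array([1,a])
for f in [float(s) for s in sys.argv[1:]]:
    u=-np.sin(f)*X+np.cos(f)*Y;d=np.cos(f)*X+np.sin(f)*Y
    w=np.r_[hg+.12*u-.018*d+[0,.006],.05]
    print(f,np.round(w,3),np.round(R.T@(w-p),4));p=w
E
python3 arc.py 1.65 1.5 1.35 1.2 1.05 .9 .75 .6 .45 .3 .2 .1 0
```

```text
t 10.3 p [0.4627 0.1448 0.0494] F [-0.5  0.6 -0.2] g 0.0010637924781259995
[[-0.026  0.999  0.021]
 [ 0.808  0.033 -0.588]
 [-0.588  0.002 -0.809]]
yaw of tool y 1.8934822053470668 q [-1.13  0.75  0.53  2.02  0.2   0.84 -0.78]
1.65 [0.49  0.143 0.05 ] [-0.0028  0.0276  0.0013]
1.5 [0.508 0.146 0.05 ] [ 0.0023  0.018  -0.0016]
1.35 [0.526 0.147 0.05 ] [ 0.0001  0.0182 -0.    ]
1.2 [0.545 0.145 0.05 ] [-0.0021  0.018   0.0016]
1.05 [0.562 0.14  0.05 ] [-0.0043  0.0174  0.0031]
0.9 [0.579 0.133 0.05 ] [-0.0063  0.0164  0.0046]
0.75 [0.594 0.123 0.05 ] [-0.0082  0.0151  0.006 ]
0.6 [0.608 0.111 0.05 ] [-0.01    0.0134  0.0073]
0.45 [0.62  0.097 0.05 ] [-0.0115  0.0114  0.0084]
0.3 [0.629 0.082 0.05 ] [-0.0127  0.0091  0.0093]
0.2 [0.635 0.071 0.05 ] [-0.009   0.0047  0.0066]
0.1 [0.639 0.06  0.05 ] [-0.0094  0.0036  0.0068]
0.0 [0.641 0.048 0.05 ] [-0.0096  0.0024  0.007 ]
```

Emit:
drive_tool:
  increments:
    - {"claw":0,"dx":-0.0014,"dy":0.0138,"dz":0.0006,"wx":0,"wy":0,"wz":0}
    - {"claw":0,"dx":-0.0014,"dy":0.0138,"dz":0.0006,"wx":0,"wy":0,"wz":0}
    - {"claw":0,"dx":0.0012,"dy":0.009,"dz":-0.0008,"wx":0,"wy":0,"wz":0}
    - {"claw":0,"dx":0.0012,"dy":0.009,"dz":-0.0008,"wx":0,"wy":0,"wz":0}
    - {"claw":0,"dx":0,"dy":0.0091,"dz":0,"wx":0,"wy":0,"wz":0}
    - {"claw":0,"dx":0,"dy":0.0091,"dz":0,"wx":0,"wy":0,"wz":0}
    - {"claw":0,"dx":-0.001,"dy":0.009,"dz":0.0008,"wx":0,"wy":0,"wz":0}
    - {"claw":0,"dx":-0.001,"dy":0.009,"dz":0.0008,"wx":0,"wy":0,"wz":0}
    - {"claw":0,"dx":-0.0021,"dy":0.0087,"dz":0.0015,"wx":0,"wy":0,"wz":0}
    - {"claw":0,"dx":-0.0022,"dy":0.0087,"dz":0.0016,"wx":0,"wy":0,"wz":0}
    - {"claw":0,"dx":-0.0031,"dy":0.0082,"dz":0.0023,"wx":0,"wy":0,"wz":0}
    - {"claw":0,"dx":-0.0032,"dy":0.0082,"dz":0.0023,"wx":0,"wy":0,"wz":0}
    - {"claw":0,"dx":-0.0041,"dy":0.0075,"dz":0.003,"wx":0,"wy":0,"wz":0}
    - {"claw":0,"dx":-0.0041,"dy":0.0075,"dz":0.003,"wx":0,"wy":0,"wz":0}
    - {"claw":0,"dx":-0.005,"dy":0.0067,"dz":0.0036,"wx":0,"wy":0,"wz":0}
    - {"claw":0,"dx":-0.005,"dy":0.0067,"dz":0.0036,"wx":0,"wy":0,"wz":0}

```text
t: 12.3
eef_pos: [0.6065, 0.1123, 0.0504]
tool_rot: [0.222, 0.661, 0.684, -0.215]
contact_force: [-1.1, -0.3, -1.0]
gripper_width: 0.006
grasp_force: 0.4
```

```bash
python3 arc.py .45 .3 .2 .1 0; python3 -c "
from h import *
lid()
p,d=read_camera('scene');cv2.imwrite('pics/s3.png',cv2.resize(p[130:290,170:370,::-1],None,fx=3.5,fy=3.5,interpolation=cv2.INTER_CUBIC))"
```

```text
t 12.3 p [0.6065 0.1123 0.0504] F [-1.1 -0.3 -1. ] g 0.005740243274567252
[[-0.028  0.999  0.02 ]
 [ 0.809  0.035 -0.587]
 [-0.588 -0.    -0.809]]
yaw of tool y 2.0033140590789884 q [-0.91  0.86  0.53  1.75  0.21  0.91 -0.6 ]
0.45 [0.62  0.097 0.05 ] [-0.0121  0.0128  0.0093]
0.3 [0.629 0.082 0.05 ] [-0.0127  0.0091  0.0093]
0.2 [0.635 0.071 0.05 ] [-0.009   0.0047  0.0066]
0.1 [0.639 0.06  0.05 ] [-0.0094  0.0036  0.0068]
0.0 [0.641 0.048 0.05 ] [-0.0096  0.0024  0.007 ]
lid 635.1 -35.0 [143.4  93.4] ang 1.35 bracket x,y [ 0.0004 -0.0009] z 0.19517851298499778
slope [0.003 0.008]
```

View pics/s3.png

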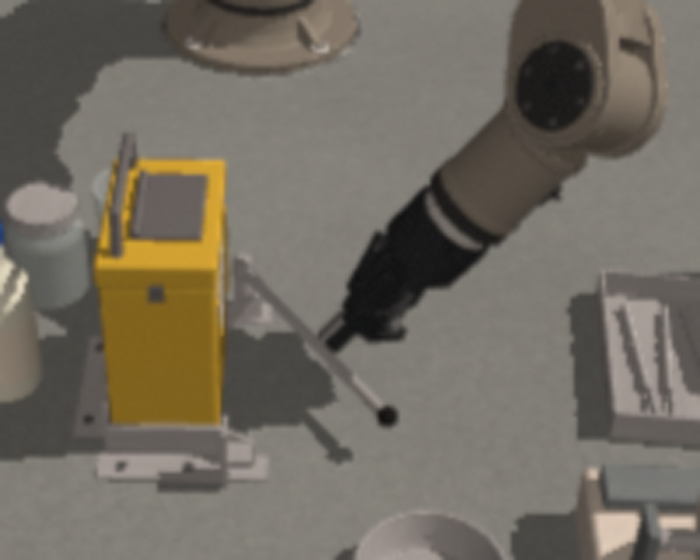

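The bar is swinging as planned: the fingertip presses it at (332,340), its ball is at (388,415), and the bin is undisturbed. I'll carry on along the arc.

Emit:
drive_tool:
  increments:
    - {"claw":0,"dx":-0.006,"dy":0.0064,"dz":0.0046,"wx":0,"wy":0,"wz":0}
    - {"claw":0,"dx":-0.006,"dy":0.0064,"dz":0.0046,"wx":0,"wy":0,"wz":0}
    - {"claw":0,"dx":-0.0063,"dy":0.0045,"dz":0.0046,"wx":0,"wy":0,"wz":0}
    - {"claw":0,"dx":-0.0063,"dy":0.0045,"dz":0.0046,"wx":0,"wy":0,"wz":0}
    - {"claw":0,"dx":-0.0045,"dy":0.0024,"dz":0.0033,"wx":0,"wy":0,"wz":0}
    - {"claw":0,"dx":-0.0045,"dy":0.0024,"dz":0.0033,"wx":0,"wy":0,"wz":0}
    - {"claw":0,"dx":-0.0047,"dy":0.0018,"dz":0.0034,"wx":0,"wy":0,"wz":0}
    - {"claw":0,"dx":-0.0047,"dy":0.0018,"dz":0.0034,"wx":0,"wy":0,"wz":0}
    - {"claw":0,"dx":-0.0035,"dy":0.001,"dz":0.0025,"wx":0,"wy":0,"wz":0}

```text
t: 13.52
eef_pos: [0.6394, 0.0556, 0.0501]
tool_rot: [0.222, 0.661, 0.684, -0.215]
contact_force: [-0.7, 0.6, -0.5]
gripper_width: -0.0
grasp_force: 0.3
```

Emit:
drive_tool:
  increments:
    - {"claw":0,"dx":-0.0016,"dy":0.0005,"dz":0.0012,"wx":0,"wy":0,"wz":0}
    - {"claw":0,"dx":-0.0016,"dy":0,"dz":0.0012,"wx":0,"wy":0,"wz":0}

```text
t: 13.78
eef_pos: [0.6402, 0.0522, 0.05]
tool_rot: [0.222, 0.661, 0.684, -0.214]
contact_force: [-0.7, 0.4, -0.5]
gripper_width: -0.004
grasp_force: 0.2
```

Emit:
drive_tool:
  increments:
    - {"claw":0,"dx":-0.0016,"dy":0,"dz":0.0012,"wx":0,"wy":0,"wz":0}

```text
t: 13.9
eef_pos: [0.6403, 0.0502, 0.05]
tool_rot: [0.222, 0.661, 0.684, -0.214]
contact_force: [0.1, 0.2, -0.7]
gripper_width: -0.002
grasp_force: 0.3
```

Emit:
drive_tool:
  increments:
    - {"claw":0,"dx":-0.0012,"dy":0,"dz":0.0009,"wx":0,"wy":0,"wz":0}

```text
t: 14.02
eef_pos: [0.6403, 0.0486, 0.05]
tool_rot: [0.222, 0.661, 0.684, -0.214]
contact_force: [-1.1, 0.4, 0.1]
gripper_width: -0.002
grasp_force: 0.3
```

Emit:
drive_tool:
  increments:
    - {"claw":0,"dx":-0.0012,"dy":0,"dz":0.0009,"wx":0,"wy":0,"wz":0}

```text
t: 14.15
eef_pos: [0.6404, 0.0475, 0.0499]
tool_rot: [0.222, 0.661, 0.684, -0.214]
contact_force: [-0.3, 3.0, 0.1]
gripper_width: 0.002
grasp_force: 1.3
```

Emit:
drive_tool:
  increments:
    - {"claw":0,"dx":-0.0012,"dy":0,"dz":0.0009,"wx":0,"wy":0,"wz":0}

```text
t: 14.28
eef_pos: [0.6405, 0.0471, 0.0496]
tool_rot: [0.222, 0.66, 0.685, -0.214]
contact_force: [-0.1, 5.7, 0.1]
gripper_width: 0.0
grasp_force: 2.4
```

Emit:
drive_tool:
  increments:
    - {"claw":0,"dx":-0.0012,"dy":0,"dz":0.0009,"wx":0,"wy":0,"wz":0}

```text
t: 14.4
eef_pos: [0.6406, 0.0467, 0.0492]
tool_rot: [0.222, 0.66, 0.685, -0.213]
contact_force: [-0.7, 8.3, -0.5]
gripper_width: 0.001
grasp_force: 3.4
```

The bar has met its catch, with the force rising where predicted. I'll hold briefly, then back away and rise.

Emit:
drive_tool:
  increments:
    - {"claw":0,"dx":0,"dy":0,"dz":0,"wx":0,"wy":0,"wz":0}
    - {"claw":0,"dx":0,"dy":0,"dz":0,"wx":0,"wy":0,"wz":0}
    - {"claw":0,"dx":0.0081,"dy":0,"dz":-0.0059,"wx":0,"wy":0,"wz":0}
    - {"claw":0,"dx":0.0243,"dy":0,"dz":-0.0176,"wx":0,"wy":0,"wz":0}
    - {"claw":0,"dx":0.0324,"dy":0,"dz":-0.0234,"wx":0,"wy":0,"wz":0}
    - {"claw":0,"dx":-0.0294,"dy":0,"dz":-0.0405,"wx":0,"wy":0,"wz":0}
    - {"claw":0,"dx":-0.0294,"dy":0,"dz":-0.0405,"wx":0,"wy":0,"wz":0}
    - {"claw":0,"dx":0.02,"dy":-0.02,"dz":-0.03,"wx":0,"wy":0,"wz":0}
    - {"claw":0,"dx":0.02,"dy":-0.02,"dz":-0.03,"wx":0,"wy":0,"wz":0}
    - {"claw":0,"dx":0,"dy":0,"dz":0,"wx":0,"wy":0,"wz":0}

```text
t: 15.65
eef_pos: [0.5939, 0.197, 0.175]
tool_rot: [0.222, 0.658, 0.687, -0.213]
contact_force: [0.7, -0.0, -1.1]
gripper_width: -0.002
grasp_force: 0.0
```

```bash
python3 -c "
from h import *
st();P=lid()
m=(P[...,2]>.035)&(P[...,2]<.056)&(P[...,0]>.53)&(P[...,0]<.78)&(P[...,1]>.012)&(P[...,1]<.06)
q=P[m][:,:2];l=cv2.fitLine(q.astype(np.float32),2,0,.01,.01).ravel();print(len(q),l,'bar-ish angle',np.arctan2(l[1],l[0])-a)
p,d=read_camera('scene');cv2.imwrite('pics/s4.png',cv2.resize(p[130:290,150:350,::-1],None,fx=3.5,fy=3.5,interpolation=cv2.INTER_CUBIC))"
```

```text
t 15.65 p [0.5939 0.197  0.175 ] F [ 0.7 -0.  -1.1] g -0.0019777777463980233
[[-0.035  0.999  0.025]
 [ 0.81   0.043 -0.584]
 [-0.585 -0.    -0.811]]
yaw of tool y 2.4506358161056836 q [-1.02  0.71  0.55  1.64  0.21  1.19 -0.6 ]
lid 635.0 -34.9 [143.2  93.4] ang 1.31 bracket x,y [ 0.0003 -0.001 ] z 0.1951157068488113
slope [0.002 0.009]
273 [0.9991802  0.04048388 0.6454748  0.0253812 ] bar-ish angle 0.005494952
```

View pics/s4.png

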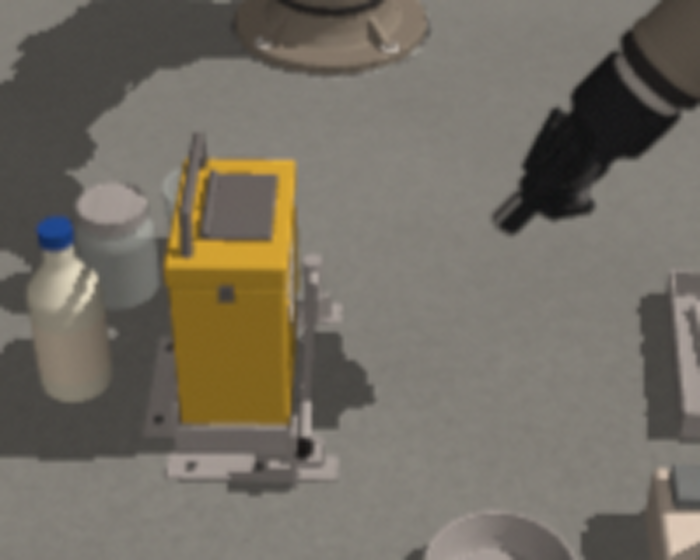

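The picture shows the bar shut along the bin's front from hinge (312,262) to ball (303,447) at the catch. The bin is home, the hand is clear at (510,220), and the measured bar angle is about 0.005 rad.

```bash
python3 -c "
from station import *
print(hand_in())"
```

```text
the job is handed in; nothing more can be done
None
```

I've handed in the job: the bin stands home against the back stop (about 0.3 mm off along the bracket and 1 mm sideways), the bar is shut at its catch (about 0.005 rad), and the hand is clear; `hand_in()` gave no verdict.

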